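Switch the vial sorter to its other chute

TASK

The seesaw gate of the vial sorter is tipped to the left (as the robot sees it). Press it over its pivot so that it lies tipped fully to the right, then push the thick vial off its lane of the feed rest onto the gate, and let it run down the right-hand chute by itself, without guiding or carrying it there, to rest at the end. Use the fingertips only: do not grasp or lift the vial, and leave the slender vial, the specimen cup, the eyepiece and the coverslip box where they are.

Things in the scene. Friction and masses are not known exactly. Their poses are not given: they have to be found in the camera images.
- sorter: the sorter, fixed to the worktop, turned by up to 0.3 rad; base plate 400 mm along its y, 158 mm along its x. Origin: on the worktop under the middle of the gate; x points away from the robot, y to the left, z up. On the robot's side is the feed rest (two lanes), beyond it the seesaw gate running along y, at either end of that a chute. All offsets below are in this frame
- lane_left (a point): end of the left lane at the sill: lane bottom where the feed rest ends, 28 mm toward the robot from the sorter's origin (x = -28 mm), y = +28 mm, 85 mm up. Each lane is a shallow V along x, 64 mm long, open at both ends, its edges 4.5 mm higher; white ribs 3 mm thick (top 94 mm up) at y = -53, 0 and +53 mm flank the lanes
- lane_right (a point): the same for the right lane, y = -28 mm
- gate (a joint): tilt of the seesaw about its pivot along the sorter's x, 64 mm up: -0.28 rad = tipped fully left (the start), 0 = level, +0.28 = fully right. A steel weight on its rear wall (x = 38 to 78 mm, up to 131 mm high) makes it fall to either side once well past level and stay. About 1 N on a thumb plate moves it
- deck (a point): middle of the gate's deck, 69 mm up. The deck is 184 mm long in y and reaches from the sill (x = -28 mm) to the gate's rear wall (x = +35 mm). A vial pushed with its whole length past the sill drops 8 to 24 mm onto it and rolls or slides by itself (skewed or not) to the lower end and into the chute
- pad_right (a point): centre of the upper face of the white ribbed thumb plate at the right end of the gate, on the robot's side (44 mm along x, 40 mm along y, 4 mm thick; x = -52, y = -84 mm). It starts raised, 92 mm up, and is 46 mm up when the gate is tipped fully right; the feed rest's side is 30 mm to its left
- pad_left (a point): the same on the left-hand thumb plate, which starts low
- chute_right (a point): lower end of the right-hand chute's floor, y = -180 mm, 12 mm up. The fixed chute is 67 mm wide (x = -30 to +37 mm) and slopes from 37 mm up at y = -95 mm to the end wall at y = -191 mm; end wall and cheeks reach 56 mm up. The left-hand chute is its mirror image
- thick_vial: amber vial with a white cap lying on its side in one lane of the feed rest (either one), 30 mm in diameter, 48 mm long, about 30 g, smooth, so it slides and rolls easily. Origin: middle of its axis, at the start about 100 mm above the worktop; its x axis is its length, lying along the lane with the cap toward the gate; it can roll, so y and z may turn
- slender_vial: the same but only 20 mm in diameter, in the other lane, axis about 95 mm above the worktop; it stays there
- specimen_cup: specimen cup with a yellow lid, 58 mm in diameter, 75 mm high, upright behind the right part of the sorter; origin at the centre of its underside; leave it
- eyepiece: black microscope eyepiece, 34 mm in diameter, 48 mm high, upright in front of the left part of the sorter; origin at the centre of its underside; leave it
- coverslip_box: small blue cardboard box, 34 x 34 x 22 mm, in front of the right part of the sorter; origin at the centre of its underside; leave it
There are look-alikes about, which are no part of the job. What is shaped like the thick_vial but purple is not meant.

How it is judged:
By the outcome, as a careful person would: the job done as asked, in the order asked, and still so for the second after the job is handed in, with the robot touching nothing.
It also fails if it takes over 40 s, if anything falls off the work surface, if the arm or the gripper's body presses on something with over 40 N, if the wrist force passes 120 N, or if a joint passes its speed limit or range.

ROBOT

A 6-joint arm with a two-finger parallel gripper is mounted at the origin on a cart in front of the work surface, level with it; the furniture and walls round the work are solid. World frame = base frame: x ahead of the robot, y to its left, z up, the work surface at z = 0. Lengths are in m, angles in degrees, forces in N, time in s.
With the tool pointing down it reaches from about 0.375 to 0.9 m from the base axis. Payload 3.1 kg.
Tool frame: the origin (TCP) lies at the very end of the fingers, on their centre line; the grasp point (between the pads) lies 19 mm behind it (bot.tcp_to_grasp is the distance from the TCP to the grasp point, in m); z points along the fingers, y is the direction in which the jaws open and shut (so a half turn about z gives the same grasp; the last joint's range is limited). The gripper opens to 87 mm and grips with 3 to 60 N. Pads are 19 mm wide; open, the fingers measure 117 mm over their backs; the gripper's body (75 mm by 190 mm) begins 51 mm behind the grasp point.
Start: joints at [-83.68, 30.224, 82.088, -0, 67.689, -10.227], TCP at [0.178, -0.599, 0.223] pointing down, gripper open.
Joint ranges: [-176.69, 176.69], [-43.24, 126.21], [12.49, 139.97], [-82, 262], [0, 151.66], [-163.58, 163.58]. Speed limits (degrees/s): [159.86, 159.86, 180, 180, 180, 180].

INTERFACE

Orientations are given as a 3x3 rotation matrix whose columns are the frame's x, y, z axes.
In Python, from rig import telemetry, eyes, order, bot gives the robot as it stands. The module is installed in compiled form; this text tells all that it offers.
- The arm moves only by the tool servo_tool, never from a script. Its argument "targets" is a list of rows, each a list of 2 entries, a list of its own where there are three numbers: the shift along the tool's x, y, z in m, then the turn, a rotation vector about the tool's x, y, z in rad. In form: [[[tx, ty, tz], [wx, wy, wz]], ...]. A call has 1 to 12 rows; each row is the pose to reach, as a shift and turn from the pose commanded when the call began, along the tool's axes at that moment; what a row does not reach only later rows make up. A row lasts 1/8 s, in which the tool goes at most 62.5 mm and 10.7 degrees, less where a joint would pass 70% of its speed; a pose out of reach is approached as far as the arm can. A call with a gripper value outside its range is refused whole. "gripper" is the finger opening in m, from 0 to 0.087, set as the call begins (left out, the last holds). The fingers move at their own pace and stop on an object; the grip force is fixed at half the most. Time passes only in rows, so rows that repeat a pose let the fingers close. It gives the time, the measured TCP pose, the force and the opening at its end, in the units of the state.
- telemetry.read_state(): the state, without advancing time (a new reading comes with each control period).
- eyes.capture(name): name is "scene" or "top" or "wrist"; returns a dict with "pixels" (420x560x3 uint8, blue, green, red), "intrinsics" (3x3 intrinsics, pixels), "extrinsics" (4x4, takes a point from camera to world coordinates); the wrist camera has in their place "T_tool_cam" (4x4, takes a point from camera to tool coordinates, whose origin is the TCP and whose axes are the flange's). Camera axes: x right, y down, z forward; pixel columns grow to the right and rows downward; lengths in m; the calibration is good to about 2 mm. A picture is of the moment at which its call begins: read the wrist's pose just before it. There is no depth.
- order.hand_in(): hands the job in, once; it reports no verdict.
The state is a dict: "time_s": time; "joint_positions": joint angles; "qvel": joint speeds; "tau": joint torques, N m; "position": TCP position; "tcp_rot": TCP orientation; "force": force on the tool from outside, world axes, zero at the start; "moment": the same for the moment, N m; "opening": opening from 0.0 (shut) to 1.0 (fully open).
Only numpy, scipy, OpenCV 4.12 (cv2) and the standard library are available. Lean on these libraries where they do the work, as an engineer would, in place of code of your own. Each camera call takes 0.05 s, during which the arm holds its last target. There are 200 camera calls.

## Working session

There is one attempt and no reset: what is moved stays moved. The work goes in short steps, Python scripts to look and compute and a tool call to move; the robot and the scene stay as the last step left them, time stands still between calls to the robot, and variables do not carry over. Pictures are saved under pics/ and viewed, about 8 in all and at most 12, crops included, and the job is handed in when it is done.

Besides the shell and the picture viewer there is one more tool, called after "Call:" by a JSON object that holds its "api" and its "payload". servo_tool: Moves the arm, as the interface text tells. Its arguments: {"type":"object","properties":{"targets":{"type":"array","items":{"type":"array"}},"gripper":{"type":"number"}},"required":["targets"]}

```bash
mkdir -p pics; python3 - <<'E'
from rig import telemetry, eyes
import cv2, numpy as np
s=telemetry.read_state(); print(s)
for n in ("scene","top"):
    c=eyes.capture(n); cv2.imwrite(f"pics/{n}0.png",c["pixels"]); np.savez(f"{n}0.npz",**c); print(n,c["intrinsics"].round(1).tolist(),c["extrinsics"].round(3).tolist())
E
```

```text
{'time_s': 0.0, 'joint_positions': array([-8.36801594e+01,  3.02791170e+01,  8.21575887e+01, -1.69799068e-03,
        6.76891096e+01, -1.02260020e+01]), 'qvel': array([-0.0389695 ,  0.03712241,  0.11493195,  0.03272788,  0.1349673 ,
       -0.04520218]), 'tau': array([-1.75181689e-03, -4.40049505e+01, -1.76592225e+01,  6.31477009e-02,
        5.82403515e-02, -1.53520259e-04]), 'position': array([ 0.17793919, -0.5983567 ,  0.22156335]), 'tcp_rot': array([[ 9.58589022e-01,  2.84792932e-01, -2.68970508e-04],
       [ 2.84792828e-01, -9.58586613e-01,  2.17952655e-03],
       [ 3.62882228e-04, -2.16587110e-03, -9.99997589e-01]]), 'force': array([-0.20077298,  0.85475028,  0.63527104]), 'moment': array([-0.00372763, -0.00317646,  0.02482383]), 'opening': 1.0033397661447487}
scene [[512.7, 0.0, 277.0], [0.0, 512.7, 205.2], [0.0, 0.0, 1.0]] [[-0.692, -0.327, 0.644, -0.231], [-0.722, 0.302, -0.622, 0.692], [0.009, -0.896, -0.445, 0.636], [0.0, 0.0, 0.0, 1.0]]
top [[519.6, 0.0, 279.5], [0.0, 519.6, 197.4], [0.0, 0.0, 1.0]] [[-0.005, -0.992, 0.123, 0.422], [-1.0, 0.006, 0.004, -0.056], [-0.005, -0.123, -0.992, 1.11], [0.0, 0.0, 0.0, 1.0]]
```

View pics/scene0.png

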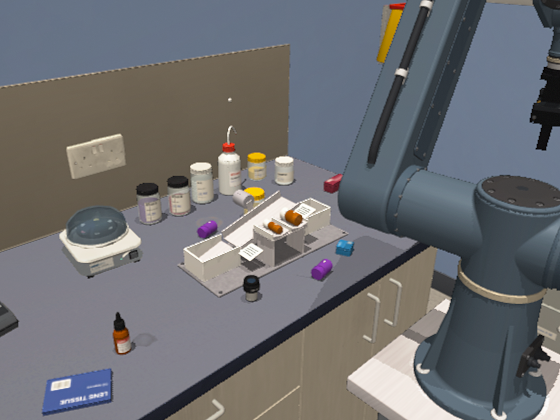

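View pics/top0.png

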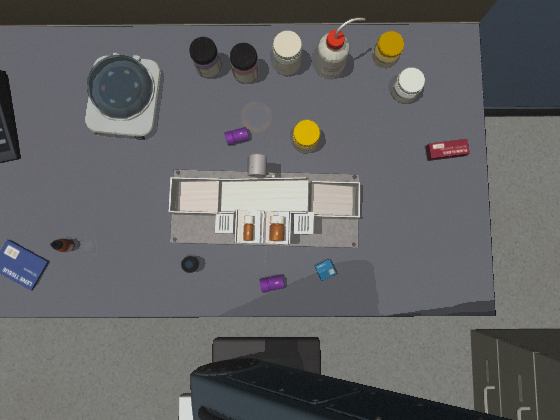

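The top view shows amber vials in both lanes: the slender one at about (249,228) and a thicker one at about (277,229). The look-alikes are purple vials at (237,136) and (273,283) and an amber dropper at (63,245). The thumb plates are at (225,223) and (304,223). I'll check the choice in an enlarged crop and measure.

```bash
python3 - <<'E'
import cv2, numpy as np
p=cv2.imread("pics/top0.png")[160:260,160:370]
cv2.imwrite("pics/crop.png",cv2.resize(p,None,fx=3.8,fy=3.8,interpolation=cv2.INTER_CUBIC))
c=np.load("top0.npz"); img=c["pixels"]
hsv=cv2.cvtColor(img,cv2.COLOR_BGR2HSV)
m=cv2.inRange(hsv,(5,140,60),(18,255,255)); 
n,l,st,ce=cv2.connectedComponentsWithStats(m)
for i in range(1,n):
    if st[i,4]>15: print(st[i],ce[i].round(1))
E
cat > h.py <<'E'
import numpy as np, cv2
def ray(c,uv,z):
    K,E=c["intrinsics"],c["extrinsics"]
    d=E[:3,:3]@np.linalg.solve(K,[uv[0],uv[1],1]); o=E[:3,3]
    return (o+d*(z-o[2])/d[2])
def proj(c,P):
    K,E=c["intrinsics"],c["extrinsics"]
    q=K@(E[:3,:3].T@(np.asarray(P)-E[:3,3])); return q[:2]/q[2]
E
```

```text
[244 224   9  16 123] [247.9 231.6]
[270 224  14  16 195] [276.4 231.6]
[ 58 239   9  12  44] [ 62.5 245.5]
```

View pics/crop.png

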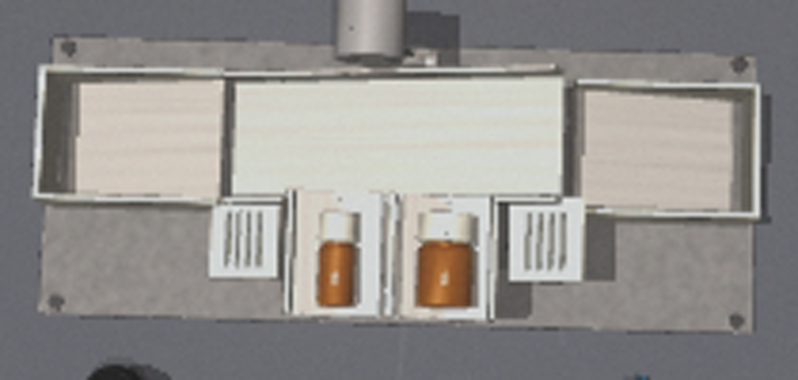

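Crop: the thick amber vial with the white cap is in the right lane at crop (445,262), wider than the slender one at (337,262). The gate is tipped left and the right thumb plate is raised at (546,240).

```bash
python3 - <<'E'
import numpy as np; from h import *
c=np.load("top0.npz")
f=lambda u,v,z: ray(c,(u/3.8+160-.4,v/3.8+160-.4),z)
for n,a in dict(plTL=(55,38,.004),plTR=(757,55,.004),plBL=(40,312,.004),plBR=(752,332,.004),
 chTL=(38,66,.056),chBL=(35,198,.056),chTR=(760,85,.056),chBR=(757,215,.056),
 ribLb=(288,314,.094),ribMb=(389,316,.094),ribRb=(491,319,.094),ribLt=(291,190,.094),ribRt=(494,197,.094),
 padR=(546,240,.092),padL=(244,241,.046),
 vialcap=(445,212,.1),vialtail=(444,306,.1)).items(): print(n,(f(*a)*1000).round(1))
E
```

```text
plTL [621.8 176.1   4. ]
plTR [ 609.6 -222.7    4. ]
plBL [466.4 181.4   4. ]
plBR [ 453.2 -216.1    4. ]
chTL [597.1 174.1  56. ]
chBL [525.4 174.2  56. ]
chTR [ 584.4 -216.1   56. ]
chBR [ 514.1 -212.8   56. ]
ribLb [461.1  34.6  94. ]
ribMb [459.8 -17.2  94. ]
ribRb [458.  -69.5  94. ]
ribLt [525.1  33.4  94. ]
ribRt [520.8 -71.5  94. ]
padR [498.6 -98.2  92. ]
padL [502.4  62.9  46. ]
vialcap [512.7 -46.2 100. ]
vialtail [464.6 -45.5 100. ]
```

Call:
{"api": "servo_tool", "payload": {"gripper": 0, "targets": [[[0.018,-0.015,0],[0,0,-0.05]],[[0.053,-0.046,0],[0,0,-0.15]],[[0.097,-0.084,0],[0,0,-0.275]],[[0.141,-0.122,0],[0,0,-0.4]],[[0.186,-0.16,0],[0,0,-0.525]],[[0.23,-0.199,0],[0,0,-0.65]],[[0.274,-0.237,0.01],[0,0,-0.775]],[[0.318,-0.275,0.02],[0,0,-0.9]],[[0.362,-0.313,0.03],[0,0,-1.025]],[[0.402,-0.348,0.045],[0,0,-1.14]],[[0.429,-0.371,0.06],[0,0,-1.21]],[[0.442,-0.382,0.072],[0,0,-1.25]]]}}

```text
time_s: 1.6
position: [0.4933, -0.1053, 0.1497]
tcp_rot: [[0.028, 1.0, -0.001], [1.0, -0.028, 0.0], [0.0, -0.001, -1.0]]
force: [-1.3, 0.2, 0.4]
opening: 0.005
```

Call:
{"api": "servo_tool", "payload": {"targets": [[[0,0,0.012],[0,0,0]],[[0,0,0.03],[0,0,0]],[[0,0,0.042],[0,0,0]],[[0,0,0.05],[0,0,0]],[[0,0,0.057],[0,0,0]],[[0,0,0.064],[0,0,0]],[[0,0,0.071],[0,0,0]],[[0,0,0.078],[0,0,0]],[[0,0,0.085],[0,0,0]],[[0,0,0.091],[0,0,0]],[[0,0,0.096],[0,0,0]],[[0,0,0.096],[0,0,0]]]}}

```text
time_s: 3.1
position: [0.4926, -0.1069, 0.0541]
tcp_rot: [[0.032, 0.999, -0.001], [0.999, -0.032, 0.0], [0.0, -0.001, -1.0]]
force: [0.2, -0.3, -0.2]
opening: 0.002
```

```bash
python3 - <<'E'
from rig import telemetry, eyes
import cv2, numpy as np
s=telemetry.read_state(); print(s["time_s"],s["position"],s["force"])
a=eyes.capture("top")["pixels"][150:270,150:380]; b=eyes.capture("scene")["pixels"][160:310,160:370]
a=cv2.resize(a,(690,360),interpolation=cv2.INTER_CUBIC); cv2.imwrite("pics/p1.png",a)
b=cv2.resize(b,(800,571),interpolation=cv2.INTER_CUBIC); cv2.imwrite("pics/s1.png",b)
E
```

```text
3.1 [ 0.49263047 -0.10687195  0.054121  ] [ 0.17273051 -0.31337762 -0.24128273]
```

View pics/s1.png

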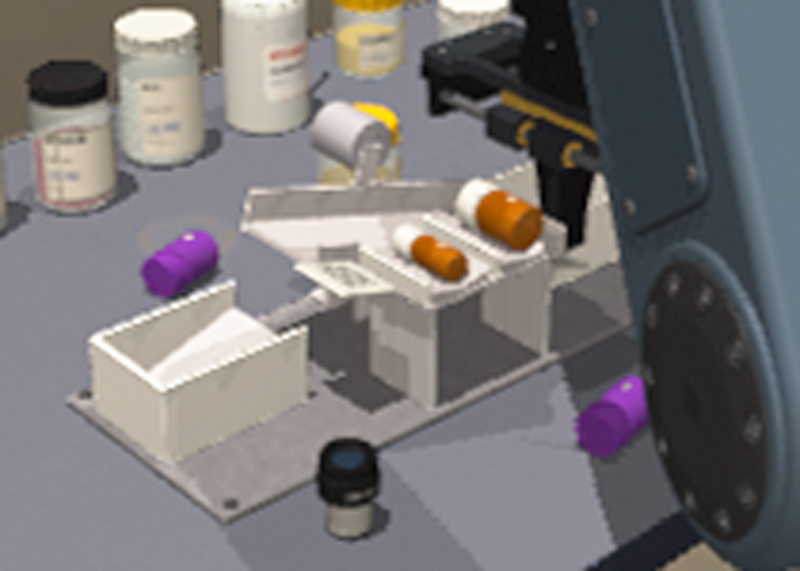

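The crop shows the gate tipped right: the left plate is raised at (345,275) and there is no force on the finger. Both vials are still in their lanes. Next I go up, over and down behind the thick vial.

Call:
{"api": "servo_tool", "payload": {"targets": [[[0,0,-0.025],[0,0,0]],[[0,0,-0.065],[0,0,0]],[[0,0,-0.1],[0,0,0]],[[0.003,-0.01,-0.11],[0,0,0]],[[0.015,-0.03,-0.11],[0,0,0]],[[0.035,-0.05,-0.11],[0,0,0]],[[0.054,-0.059,-0.11],[0,0,0]],[[0.061,-0.059,-0.11],[0,0,0]],[[0.061,-0.059,-0.095],[0,0,0]],[[0.061,-0.059,-0.065],[0,0,0]],[[0.061,-0.059,-0.045],[0,0,0]],[[0.061,-0.059,-0.038],[0,0,0]]]}}

```text
time_s: 4.7
position: [0.4363, -0.0442, 0.0914]
tcp_rot: [[0.032, 0.999, -0.001], [0.999, -0.032, 0.0], [0.0, -0.001, -1.0]]
force: [0.9, -0.1, 0.6]
opening: 0.005
```

```bash
python3 - <<'E'
from rig import telemetry, eyes
import cv2, numpy as np
s=telemetry.read_state(); print(s["time_s"],s["position"],s["force"],s["tcp_rot"].round(3).tolist())
a=eyes.capture("top")["pixels"][150:270,150:380]; b=eyes.capture("scene")["pixels"][160:310,160:370]
a=cv2.resize(a,(690,360),interpolation=cv2.INTER_CUBIC);b=cv2.resize(b,(330,236),interpolation=cv2.INTER_CUBIC)
o=np.zeros((600,690,3),np.uint8);o[:360]=a;o[362:598,:330]=b
w=cv2.resize(eyes.capture("wrist")["pixels"],(315,236));o[362:598,350:665]=w
cv2.imwrite("pics/p2.png",o)
E
```

```text
4.7 [ 0.43632747 -0.0441881   0.09137159] [ 0.92716353 -0.07844911  0.55380943] [[0.032, 0.999, -0.001], [0.999, -0.032, 0.0], [0.0, -0.001, -1.0]]
```

View pics/p2.png

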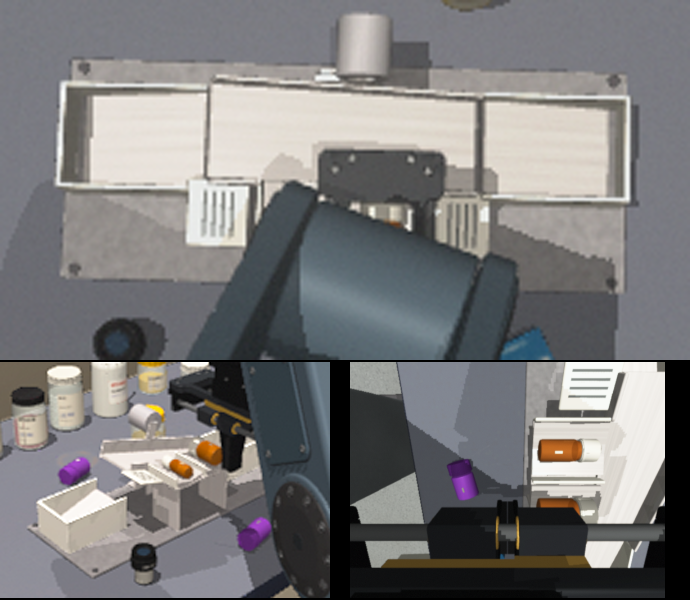

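The wrist view shows the slender vial in the left lane, and the thick vial in front of the finger with a clear gap. The gate is still tipped right. I now push slowly along tool +y.

Call:
{"api": "servo_tool", "payload": {"targets": [[[0,0.004,0],[0,0,0]],[[0,0.008,0],[0,0,0]],[[0,0.012,0],[0,0,0]],[[0,0.017,0],[0,0,0]],[[0,0.022,0],[0,0,0]],[[0,0.028,0],[0,0,0]],[[0,0.034,0],[0,0,0]],[[0,0.04,0],[0,0,0]],[[0,0.046,0],[0,0,0]],[[0,0.052,0],[0,0,0]],[[0,0.058,0],[0,0,0]],[[0,0.064,0],[0,0,0]]]}}

```text
time_s: 6.35
position: [0.5004, -0.0463, 0.0926]
tcp_rot: [[0.032, 0.999, 0.0], [0.999, -0.032, -0.0], [-0.0, 0.0, -1.0]]
force: [-0.8, -0.5, 0.2]
opening: 0.004
```

Call:
{"api": "servo_tool", "payload": {"targets": [[[0,0.005,0],[0,0,0]],[[0,0.009,0],[0,0,0]],[[0,0.011,0],[0,0,0]],[[0,0.011,0],[0,0,0]]]}}

```text
time_s: 6.85
position: [0.5109, -0.0466, 0.0925]
tcp_rot: [[0.032, 0.999, -0.0], [0.999, -0.032, 0.0], [0.0, -0.0, -1.0]]
force: [-0.4, -0.0, -0.3]
opening: 0.009
```

```bash
cat > look.py <<'E'
import sys
from rig import telemetry, eyes
import cv2, numpy as np
s=telemetry.read_state(); print(s["time_s"],s["position"],s["force"])
a=eyes.capture("top")["pixels"][150:270,150:380]; b=eyes.capture("scene")["pixels"][160:310,160:370]
a=cv2.resize(a,(690,360),interpolation=cv2.INTER_CUBIC);b=cv2.resize(b,(330,236),interpolation=cv2.INTER_CUBIC)
o=np.zeros((600,690,3),np.uint8);o[:360]=a;o[362:598,:330]=b
w=cv2.resize(eyes.capture("wrist")["pixels"],(315,236));o[362:598,350:665]=w
cv2.imwrite(f"pics/{sys.argv[1]}.png",o)
E
python3 look.py p3
```

```text
6.85 [ 0.51088423 -0.04656278  0.09251394] [-0.42657203 -0.04412386 -0.31829545]
```

View pics/p3.png

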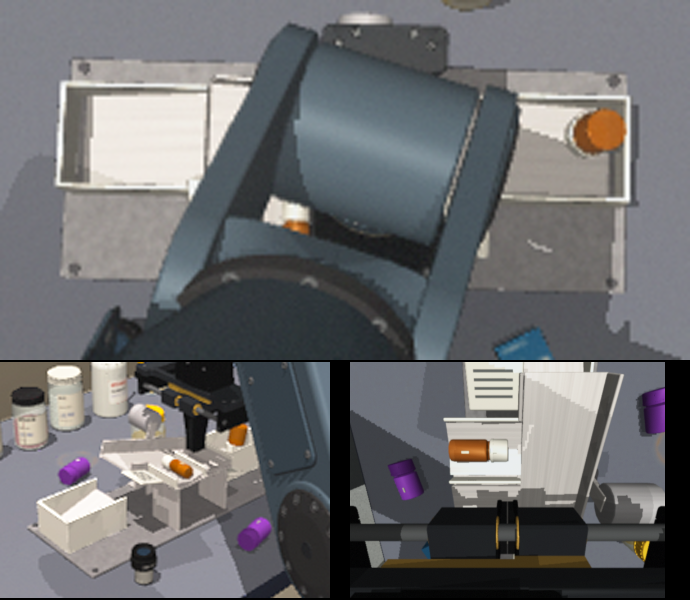

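The vial is at the end of the right chute, top view (600,130), and seems tipped on its cap end. The slender vial is unmoved. I'll withdraw upward and to the side, then check once it has settled.

Call:
{"api": "servo_tool", "payload": {"targets": [[[0,-0.003,-0.02],[0,0,0]],[[0,-0.006,-0.06],[0,0,0]],[[0,-0.01,-0.11],[0,0,0]],[[0,-0.03,-0.15],[0,0,0]],[[-0.02,-0.06,-0.165],[0,0,0]],[[-0.06,-0.08,-0.165],[0,0,0]],[[-0.11,-0.1,-0.165],[0,0,0]],[[-0.16,-0.11,-0.165],[0,0,0]],[[-0.21,-0.12,-0.165],[0,0,0]],[[-0.26,-0.13,-0.165],[0,0,0]],[[-0.3,-0.13,-0.165],[0,0,0]],[[-0.32,-0.13,-0.165],[0,0,0]]]}}

```text
time_s: 8.5
position: [0.3702, -0.3641, 0.2574]
tcp_rot: [[0.034, 0.999, 0.0], [0.999, -0.034, -0.0], [-0.0, 0.0, -1.0]]
force: [0.8, 0.7, 0.4]
opening: 0.008
```

```bash
python3 look.py p4
```

```text
8.5 [ 0.37021804 -0.36406978  0.25743447] [0.79331927 0.68801788 0.35673488]
```

View pics/p4.png

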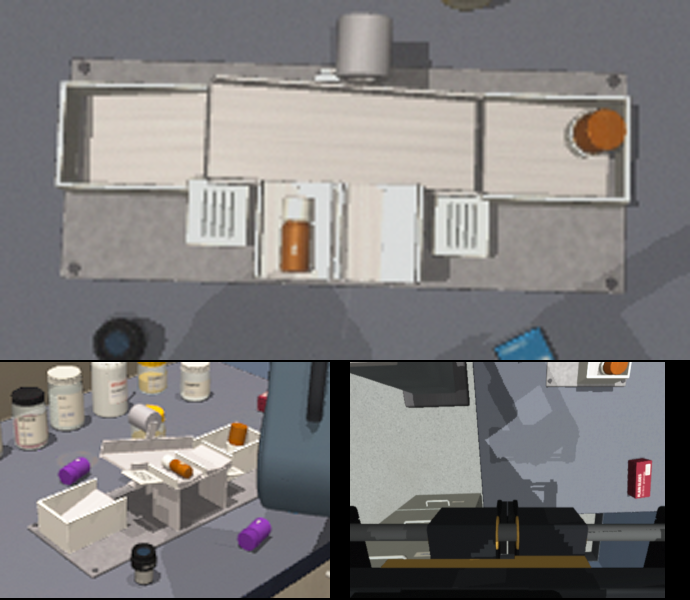

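The thick vial stands cap-down in the lower end of the right chute, leaning on the end wall, and looks unchanged since the last picture. Everything else looks in place. I'll let a second and a half pass and compare numerically.

Call:
{"api": "servo_tool", "payload": {"targets": [[[0,0,0],[0,0,0]],[[0,0,0],[0,0,0]],[[0,0,0],[0,0,0]],[[0,0,0],[0,0,0]],[[0,0,0],[0,0,0]],[[0,0,0],[0,0,0]],[[0,0,0],[0,0,0]],[[0,0,0],[0,0,0]],[[0,0,0],[0,0,0]],[[0,0,0],[0,0,0]],[[0,0,0],[0,0,0]],[[0,0,0],[0,0,0]]]}}

```text
time_s: 10.15
position: [0.3707, -0.3623, 0.2576]
tcp_rot: [[0.032, 0.999, -0.0], [0.999, -0.032, -0.0], [-0.0, -0.0, -1.0]]
force: [0.2, 0.2, -0.0]
opening: 0.004
```

```bash
python3 - <<'E'
from rig import eyes
import cv2, numpy as np
from h import ray
c=eyes.capture("top")
R={"amber":((5,140,60),(18,255,255)),"blue":((95,150,80),(110,255,255)),"yellow":((20,180,120),(30,255,255)),"purple":((130,120,40),(150,255,255))}
for t,im in(("before",cv2.imread("pics/top0.png")),("now",c["pixels"])):
    h=cv2.cvtColor(im,cv2.COLOR_BGR2HSV)
    for k,(lo,hi) in R.items():
        n,l,st,ce=cv2.connectedComponentsWithStats(cv2.inRange(h,lo,hi))
        print(t,k,[(ce[i].round(1).tolist(),int(st[i,4])) for i in range(1,n) if st[i,4]>40])
    d=cv2.inRange(h[245:280,175:205],(0,0,0),(179,255,45)); print("eyepiece",np.argwhere(d).mean(0).round(1))
p4=cv2.imread("pics/p4.png")[:360]; now=cv2.resize(c["pixels"][150:270,150:380],(690,360),interpolation=cv2.INTER_CUBIC)
print("chute diff since 1.5 s ago",np.abs(p4.astype(int)-now)[70:210,480:640].mean())
u=(600/3+150,130/3+150); o=np.array([.5517,-.020]); r=ray(c,u,.055)[:2]-o; a=-.032
print("vial top in sorter mm",1000*np.array([[np.cos(a),np.sin(a)],[-np.sin(a),np.cos(a)]])@r)
E
```

```text
before amber [([247.9, 231.6], 123), ([276.4, 231.6], 195), ([62.5, 245.5], 44)]
before blue [([324.4, 269.7], 181)]
before yellow [([390.5, 43.1], 518), ([306.0, 132.6], 554)]
before purple [([236.4, 135.5], 259), ([271.4, 283.2], 287)]
eyepiece [18.8 15.1]
now amber [([349.8, 193.3], 181), ([247.9, 231.4], 129), ([62.6, 245.4], 48)]
now blue [([324.5, 269.7], 179)]
now yellow [([390.4, 43.1], 521), ([306.0, 132.7], 559)]
now purple [([236.4, 135.6], 262), ([271.4, 283.2], 290)]
eyepiece [18.8 15.1]
chute diff since 1.5 s ago 1.1430654761904762
vial top in sorter mm [  15.08767969 -175.6149127 ]
```

Everything is at rest, so I'm handing in.

```bash
python3 -c "
from rig import order
print(order.hand_in())"
```

```text
the job is handed in; nothing more can be done
None
```

The job is done and handed in at about 10 s on the robot's clock; hand-in gave no verdict. I pressed the right thumb plate with closed fingertips until the gate fell fully right. I then pushed the thick amber vial out of the right lane, and it ran down the right-hand chute without being guided.

The last checks, about 3 s after the push ended, showed:
- **Thick vial:** it rests at the end wall of the right-hand chute, about 15 mm along x and -176 mm along y in the sorter frame. It stands on its cap leaning on the wall instead of lying flat, and it did not move over the last 1.5 s.
- **Gate:** it stayed tipped right in the pictures; I did not measure its angle.
- **Other things:** the slender vial, cup, eyepiece, coverslip box and the purple vials are where they started, to within about 0.2 pixel in the top view.
- **Robot:** it is clear of everything, and every force reading I took was under 2 N.

No check failed or disagreed.

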